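# Tip the orange board cassette out of the rack and start its cure

### The job

Tip the orange cassette forward out of the packed row until it leans on the rack's front rail, then pull it free and stand it upright on its foot in the middle of the curing station's white plate, lined up lengthwise with the plate, and let go. Then press the station's long red start bar fully down near its centre, so that both ends go down evenly, and release it. Leave the other cassettes standing in the row and leave the jar, the parts box and the red bracket alone.

Things in the scene. Friction and masses are not known exactly. Their poses are not given: they have to be found in the camera images.
- rack: fixed rack, row of 5. Origin on table under row's middle; x points to its back, y along the row. Base top z 10 mm; stop strips before (x -58 to -52) and behind the feet (52 to 58), tops z 18. End plates to z 117, outer faces y +-112. No roof or back wall; 60 mm free behind. Steel front rail (dia 10) along y at x -104, z 72: a cassette tipped over the front strip leans on it, stable, at 40 deg
- target: ORANGE cassette: closed box 100 deep (x) by 40 thick (y) by 180 mm tall (z), 0.25 to 0.5 kg, loose. Origin: centre of underside; x to its back, z up; blank white label on its front. Starts upright in one of the rack's 3 middle places, about 2 mm of air to each neighbour. Tipped forward about its lower front edge it balances at 29 deg: falls back before that, onto the rail after
- target_top (a point): centre of the top face of the orange cassette, 180 mm above its origin along its z
- case_a: a grey cassette of the same size (100 x 40 x 180 mm), loose, origin at the centre of its underside; in one of the three middle places (they are 42 mm apart along the rack's y, at y = -42, 0 and 42 mm)
- case_b: a blue cassette, same size, loose, origin at the centre of its underside; in one of the three middle places
- end_right: a blue cassette, same size, loose, origin at the centre of its underside; in the row's end place at the rack's y = -84 mm
- end_left: a grey cassette, same size, loose, origin at the centre of its underside; in the row's end place at the rack's y = 84 mm
- station: curing station: a low grey base 275 (x) by 200 (y) by 20 mm high, fixed, place and yaw vary. Origin on the table under its centre; x points away from its front, z up. White plate at its back, red start bar across its front
- plate_mid (a point): centre of the top face of the white plate (160 mm along the station's x, 110 mm along y, a flat raised plate without rim), 26 mm above the table, 50 mm behind the station's origin along its x; axes as the station's
- bar_mid (a point): centre of the top face of the red start bar: flat bar 28 mm (x) by 190 mm (y) by 8 mm, lying along the station's y, its top 52 mm above the table when up, 145 mm in front of plate_mid. It is sprung: about 2 N starts it moving and 6 N at its centre holds it fully down
- bar (a joint): how far the middle of the start bar is pressed down, m: 0 up, 0.010 fully down; springs back up when released
- bar_rock (a joint): rocking of the start bar about the station's x axis, rad: 0 level; pressed off centre it rocks (about 3.5 N m per rad), e.g. 6 N pressed 20 mm off centre tilts it by 0.034, more force tilts it more
- jar: white jar, 60 mm diameter, 100 mm tall, loose, left of the station; leave alone; origin at the centre of its underside
- partbox: clear open parts box, 100 x 75 x 35 mm, loose, right of the rack; leave alone; origin at the centre of its underside
- bracket: red sheet-metal bracket, 90 x 70 x 65 mm, loose, right of the rack; leave alone; origin at the centre of its underside
Mind the look-alikes: they are no part of the job. There is more than one size of the target; the job needs the larger.

How it is judged:
On the way, in this order (a step that is already met when the one before it is completed fails the run):
1. the orange cassette is tipped forward, leaning on the front rail with its foot still in the rack (angle between target's own z axis and vertical between 0.6 and 0.85 rad and x of target_top in the frame of rack below -0.09 m and z of target in the frame of rack below 0.06 m and x of target in the frame of rack between -0.05 and 0.05 m), for 0.2 s.
2. the orange cassette stands on the white plate, released (x of target in the frame of plate_mid between -0.035 and 0.035 m and y of target in the frame of plate_mid between -0.035 and 0.035 m and z of target in the frame of plate_mid between -0.005 and 0.006 m and angle between target's own z axis and vertical below 0.08 rad and angle between the x axis of target and the x axis of station, either way round below 0.25 rad and linear speed of target below 0.02 m/s and contact force between the fingers and target below 0.1 N), for 0.2 s.
3. the start bar is pressed fully down, level at both ends (value of joint bar above 0.008 m and value of joint bar_rock between -0.04 and 0.04 rad), for 0.15 s.
At the end, for the whole second after the job is handed in: Orange cassette at rest on the plate: upright within 0.08 rad, origin within 35 mm of plate centre along each plate axis, x axis within 0.25 rad of the station's (either way); bar up within 2 mm; other four cassettes upright within 0.12 rad, within 30 mm of their start (x of target in the frame of plate_mid between -0.035 and 0.035 m and y of target in the frame of plate_mid between -0.035 and 0.035 m and z of target in the frame of plate_mid between -0.005 and 0.006 m and angle between target's own z axis and vertical below 0.08 rad and angle between the x axis of target and the x axis of station, either way round below 0.25 rad and linear speed of target below 0.02 m/s and value of joint bar below 0.002 m and angle between each of end_right, case_a, case_b, end_left's own z axis and vertical below 0.12 rad and distance of each of end_right, case_a, case_b, end_left from where it was at the start of the episode below 0.03 m); the robot touches nothing.
It fails at once if another cassette is tipped over 0.35 rad or pulled out (angle between any of end_right, case_a, case_b, end_left's own z axis and vertical above 0.35 rad or distance of any of end_right, case_a, case_b, end_left from where it was at the start of the episode above 0.08 m).
It fails at once if the jar, parts box or bracket is shoved more than 40 mm or tipped over (distance of any of jar, partbox, bracket from where it was at the start of the episode above 0.04 m or angle between any of jar, partbox, bracket's own z axis and vertical above 0.6 rad).
It also fails if it takes over 72 s, if anything falls off the work surface, if the arm or the gripper's body presses on something with over 40 N, if the wrist force passes 120 N, or if a joint passes its speed limit or range.

### The arm

A 6-joint arm with a two-finger parallel gripper is mounted at the origin on the work surface. World frame = base frame: x ahead of the robot, y to its left, z up, the work surface at z = 0. Lengths are in m, angles in rad, forces in N, time in s.
With the tool pointing down it reaches from about 0.25 to 0.775 m from the base axis. Payload 4 kg.
Tool frame: the origin (TCP) lies between the finger pads; the fingertips stand 25 mm ahead of it and the grasp point (between the pads) lies 6 mm ahead of it; z points along the fingers, y is the line along which they close (so a half turn about z gives the same grasp; the last joint's range is limited). The gripper opens to 94 mm and grips with 3 to 60 N. Pads are 16 mm wide; open, the fingers measure 119 mm over their backs; the gripper's body (75 mm by 177 mm) begins 78 mm behind the grasp point.
Start: joints at [1.168, 0.087, 1.371, -0, 1.684, -0.103], TCP at [0.162, 0.525, 0.231] pointing down, gripper open.
Joint ranges: [-3.1, 3.1], [-0.76, 2.03], [0.27, 2.55], [-1.08, 4.22], [0.17, 2.65], [-2.57, 2.57]. Speed limits (rad/s): [2.79, 2.79, 3.14, 3.14, 3.14, 3.14].

### API

Orientations are given as a unit quaternion [w, x, y, z].
In Python, from plant import manip gives the robot as it stands.
- The arm moves only by the shell command python3 -m creep 'ROWS' [FORCE]. ROWS is JSON, one flat list of numbers, 7 for each row, row after row: the shift along the world's x, y, z in m, then the turn, a rotation vector about the world's x, y, z in degrees, then the closure, from 0 (fully open) to 1 (shut). In form: [tx, ty, tz, wx, wy, wz, claw, tx, ty, tz, wx, wy, wz, claw, ...]. A call has 1 to 12 rows; each row is the pose to reach, as a shift and turn from the pose commanded when the call began; what a row does not reach only later rows make up. A row lasts 1/10 s, in which the tool goes at most 50 mm and 8.59 degrees, less where a joint would pass 70% of its speed; a pose out of reach is approached as far as the arm can. A call with a gripper value outside its range is refused whole. The fingers move at their own pace and stop on an object; FORCE is the grip in N (left out, the last holds). Time passes only in rows, so rows that repeat a pose let the fingers close. It gives the time, the measured TCP pose, the force, the opening and the grip force at its end, in the units of the state.
- manip.read_state(): the state, without advancing time (a new reading comes with each control period).
- manip.get_image(name): name is "side" or "top"; returns the picture (420x560x3 uint8, blue, green, red); there is no depth.
- manip.camera_model(name): a dict with "fov_y" (degrees; the focal length in pixels is half the picture's height over the tangent of half this angle, whatever the lens; pixels are square), "cx", "cy" (the principal point, pixels), "R" (3x3) and "t" (3): a world point X has camera coordinates R X + t. Camera axes: x right, y down, z forward; pixel columns grow to the right and rows downward; lengths in m; the calibration is good to about 2 mm. A picture is of the moment at which its call begins. camera_model takes no time and is no camera call.
- manip.job_done(): hands the job in; it is judged then, once.
The state is a dict: "clock": time; "joints": joint angles; "qvel": joint speeds; "joint_torque": joint torques, N m; "tcp_pos": TCP position; "eef_rot": TCP orientation; "force": force on the tool from outside, world axes, zero at the start; "wrist_torque": the same for the moment, N m; "gripper_width": finger opening in m; "finger_force": force on a finger pad.
Only numpy, scipy, OpenCV 4.12 (cv2) and the standard library are available. Lean on these libraries where they do the work, as an engineer would, in place of code of your own. Each camera call takes 0.05 s, during which the arm holds its last target. There are 200 camera calls.

## Working session

There is one attempt and no reset: what is moved stays moved. The work goes in short steps, Python scripts to look and compute and a shell command to move; the robot and the scene stay as the last step left them, time stands still between calls to the robot, and variables do not carry over. Pictures are saved under pics/ and viewed, at most 10 in all, crops included, and the job is handed in when it is done.

```bash
mkdir -p pics; ls
python3 - <<'E'
from plant import manip
import cv2
for n in("side","top"):
    im=manip.get_image(n); cv2.imwrite(f"pics/{n}0.png",im)
    print(n,manip.camera_model(n))
print(manip.read_state())
E
```

```text
pics
side {'fov_y': 55.971681700879294, 'cx': 279.96963059396484, 'cy': 205.69906497414323, 'R': array([[-0.98334938,  0.18151616, -0.00871124],
       [ 0.17582102,  0.93818797, -0.29814475],
       [-0.04594531, -0.29471207, -0.95448092]]), 't': array([ 0.51220668, -0.07865381,  1.28019386])}
top {'fov_y': 51.02532382328434, 'cx': 289.5044482984237, 'cy': 217.2224918564681, 'R': array([[-0.01053542, -0.99992125,  0.00681931],
       [-0.99337354,  0.00968541, -0.11452166],
       [ 0.11444659, -0.00798066, -0.99339735]]), 't': array([0.02422232, 0.54106009, 1.32171932])}
{'clock': 0.1, 'joints': array([ 1.16791594e+00,  8.78970323e-02,  1.37209340e+00, -1.03721986e-05,
        1.68360294e+00, -1.03087946e-01]), 'qvel': array([-1.93247653e-03, -5.04140265e-04, -2.80744592e-03,  7.57450274e-04,
       -2.90627457e-03, -5.99814391e-05]), 'joint_torque': array([ 2.18661131e-03, -3.41252589e+01, -3.03300047e+01,  7.19793560e-02,
        3.03859985e-02, -1.20913987e-04]), 'tcp_pos': array([0.16225326, 0.52505756, 0.2294174 ]), 'eef_rot': array([-2.45394354e-04,  1.49336015e-01,  9.88786000e-01, -9.69807038e-04]), 'force': array([-0.0880942 ,  0.56528005, -0.58152106]), 'wrist_torque': array([0.03814606, 0.00279226, 0.03546815]), 'finger_force': 0.0, 'gripper_width': 0.09401575529269379}
```

View pics/side0.png

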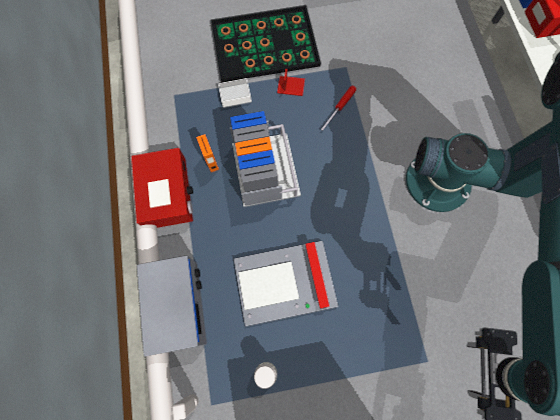

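View pics/top0.png

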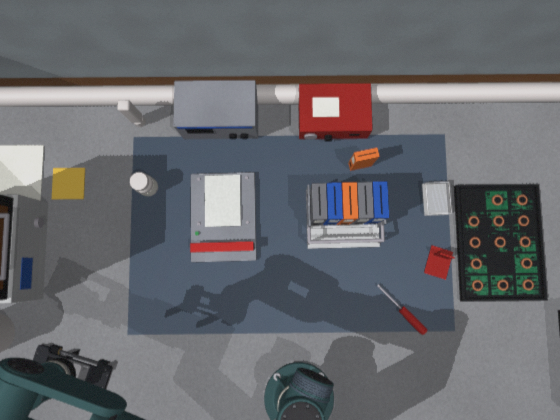

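The pictures show two orange candidates. One is the cassette in the middle of the row, at top (350,202) and side (252,146). The other is a small loose one behind the rack, at top (364,158) and side (207,152). The one in the row fits: it is the larger and stands in a rack place. I'll confirm it in a crop.

```bash
cat > h.py <<'E'
import numpy as np, cv2
from plant import manip
def cam(n):
    m=manip.camera_model(n); f=210/np.tan(np.radians(m['fov_y']/2)); R=np.array(m['R']); t=np.array(m['t'])
    return f,m['cx'],m['cy'],R,t
def ray(n,p):
    f,cx,cy,R,t=cam(n); d=R.T@np.array([(p[0]-cx)/f,(p[1]-cy)/f,1]); return -R.T@t,d/np.linalg.norm(d)
def onz(n,p,z):
    C,d=ray(n,p); return C+d*(z-C[2])/d[2]
def proj(n,X):
    f,cx,cy,R,t=cam(n); c=R@np.array(X)+t; return c[:2]/c[2]*f+[cx,cy]
def tri(p,q):
    A=[];b=[]
    C1,d1=ray('side',p);C2,d2=ray('top',q)
    s=np.linalg.lstsq(np.c_[d1,-d2],C2-C1,rcond=None)[0]
    a,b=C1+s[0]*d1,C2+s[1]*d2
    return (a+b)/2,np.linalg.norm(a-b)
def mask(im,c):
    h=cv2.cvtColor(im,cv2.COLOR_BGR2HSV)
    r={'orange':[((7,150,120),(18,255,255))],'red':[((0,150,80),(5,255,255)),((175,150,80),(180,255,255))],'white':[((0,0,190),(180,40,255))],'blue':[((105,150,80),(125,255,255))]}[c]
    return sum(cv2.inRange(h,*x) for x in r)
def blobs(im,c,amin=60):
    cs,_=cv2.findContours(mask(im,c),cv2.RETR_EXTERNAL,cv2.CHAIN_APPROX_NONE)
    return [k for k in cs if cv2.contourArea(k)>amin]
def rect(n,k,z):
    P=np.array([onz(n,p,z)[:2] for p in k[:,0,:]],np.float32)*1000
    return cv2.minAreaRect(P)
E
python3 - <<'E'
from h import *
ims={n:cv2.imread(f"pics/{n}0.png") for n in('side','top')}
for n in ims:
    print(n,'C',ray(n,(0,0))[0].round(3))
    for c,z in(('orange',.19),('red',.052),('white',.026)):
        for k in blobs(ims[n],c):
            x,y,w,h=cv2.boundingRect(k)
            r=rect(n,k,z); print(c,(x,y,w,h),cv2.contourArea(k),np.round(r[0]),np.round(r[1]),round(r[2],1))
a=cv2.resize(ims['top'][135:255,290:400],None,fx=3.6,fy=3.6,interpolation=cv2.INTER_CUBIC)
b=cv2.resize(ims['side'][95:215,190:300],None,fx=3.6,fy=3.6,interpolation=cv2.INTER_CUBIC)
cv2.imwrite('pics/crop0.png',np.hstack([a,b]))
E
```

```text
side C [0.576 0.358 1.203]
orange (235, 137, 37, 19) 419.0 [ 570. -143.] [99. 41.] 0.9
orange (196, 134, 23, 38) 313.0 [ 701. -146.] [ 27. 118.] 12.2
red (306, 242, 23, 66) 547.5 [454. 225.] [ 27. 190.] 0.9
red (132, 148, 61, 79) 3724.0 [ 874. -125.] [167. 251.] 0.0
red (336, 86, 20, 24) 159.0 [ 236. -329.] [101.  24.] 43.5
red (277, 69, 27, 27) 409.0 [ 404. -422.] [97. 85.] 71.9
red (525, 0, 35, 38) 974.5 [-533. -511.] [162. 131.] 79.0
white (255, 366, 20, 22) 322.0 [651. 471.] [53. 52.] 79.8
white (148, 353, 38, 67) 1263.5 [921. 446.] [ 88. 174.] 0.1
white (238, 262, 61, 48) 2002.0 [598. 228.] [162. 111.] 0.8
white (138, 225, 18, 25) 350.5 [938.  16.] [78. 52.] 85.7
white (148, 179, 23, 28) 457.0 [ 889. -119.] [64. 83.] 0.3
white (270, 136, 13, 45) 153.0 [ 502. -169.] [159.  17.] 90.0
white (277, 135, 17, 52) 200.0 [ 476. -155.] [ 18. 186.] 1.0
white (220, 84, 31, 23) 474.5 [ 597. -425.] [99. 73.] 0.8
white (504, 0, 53, 84) 1043.0 [-493. -455.] [106. 364.] 0.0
white (119, 0, 28, 153) 2139.5 [ 940. -590.] [ 52. 639.] 0.0
top C [0.386 0.03  1.375]
orange (338, 182, 20, 42) 495.5 [ 56
[... 197 characters left out ...]
] 71.5
red (190, 242, 64, 10) 452.5 [453. 224.] [ 26. 189.] 1.0Traceback (most recent call last):
  File "<stdin>", line 8, in <module>
  File "h.py", line 26, in rect
    P=np.array([onz(n,p,z)[:2] for p in k[:,0,:]],np.float32)*1000
                ~~~^^^^^^^
  File "h.py", line 9, in onz
    C,d=ray(n,p); return C+d*(z-C[2])/d[2]
        ~~~^^^^^
  File "h.py", line 7, in ray
    f,cx,cy,R,t=cam(n); d=R.T@np.array([(p[0]-cx)/f,(p[1]-cy)/f,1]); return -R.T@t,d/np.linalg.norm(d)
                ~~~^^^
  File "h.py", line 4, in cam
    m=manip.camera_model(n); f=210/np.tan(np.radians(m['fov_y']/2)); R=np.array(m['R']); t=np.array(m['t'])
ValueError: time passes only in moves, steps and waits
```

```bash
python3 - <<'E'
import re
s=open('h.py').read().replace("def cam(n):","import functools\n@functools.lru_cache\ndef cam(n):")
open('h.py','w').write(s)
E
python3 - <<'E'
from h import *
ims={n:cv2.imread(f"pics/{n}0.png") for n in('side','top')}
print('small orange',tri((207,153),(364.5,159)))
for k in blobs(ims['top'],'white'):
    x,y,w,h=cv2.boundingRect(k)
    if y>160: r=rect('top',k,.026); print((x,y,w,h),np.round(r[0]),np.round(r[1]),round(r[2],1))
# direction of the orange top's long axis, from side view
k=max(blobs(ims['side'],'orange'),key=cv2.contourArea)
print(np.round(cv2.boxPoints(rect('side',k,.19))))
for X in((.57,-.143,.19),(.466,-.143,.077)): print(proj('top',X),proj('side',X))
a=cv2.resize(ims['top'][135:255,290:400],None,fx=3.6,fy=3.6,interpolation=cv2.INTER_CUBIC)
b=cv2.resize(ims['side'][95:215,190:300],None,fx=3.6,fy=3.6,interpolation=cv2.INTER_CUBIC)
cv2.imwrite('pics/crop0.png',np.hstack([a,b]))
E
```

```text
small orange (array([ 0.71773436, -0.21425015,  0.04980479]), np.float64(0.0005585210790244165))
(308, 243, 71, 5) [ 456. -144.] [ 10. 215.] 0.7
(327, 226, 42, 7) [ 504. -159.] [127.  19.] 89.4
(205, 175, 36, 52) [597. 227.] [159. 108.] 1.3
(130, 173, 17, 17) [661. 488.] [50. 50.] 46.0
[[ 521. -123.]
 [ 521. -165.]
 [ 620. -163.]
 [ 619. -122.]]
[349.12389263 199.49937436] [253.05848772 145.70314228]
[344.63067031 240.22574401] [288.771558   156.16847155]
```

View pics/crop0.png

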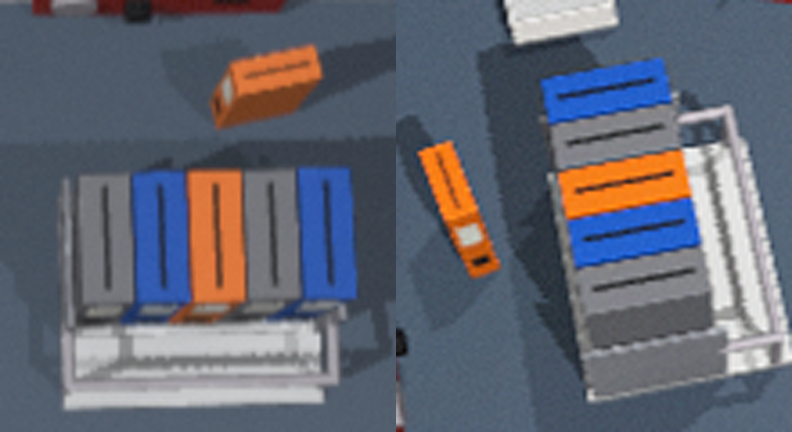

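The crop confirms it. The middle cassette of the row at crop (215,235) and (625,183) is the same size as its neighbours, while the loose one behind is clearly smaller. Next I move above the space behind the cassette.

```bash
python3 -m creep '[0,0,0.05,0,0,3,1, 0.03,-0.04,0.09,0,0,6,1, 0.06,-0.08,0.09,0,0,9,1, 0.09,-0.12,0.09,0,0,12,1, 0.12,-0.16,0.09,0,0,15,1, 0.15,-0.2,0.09,0,0,18,1, 0.18,-0.24,0.09,0,0,18,1, 0.21,-0.28,0.09,0,0,18,1, 0.24,-0.32,0.09,0,0,18,1, 0.27,-0.36,0.09,0,0,18,1, 0.30,-0.40,0.09,0,0,18,1, 0.33,-0.44,0.09,0,0,18,1]' 30
python3 -m creep '[0.03,-0.04,0,0,0,0,1, 0.06,-0.08,0,0,0,0,1, 0.09,-0.12,0,0,0,0,1, 0.12,-0.16,0,0,0,0,1, 0.148,-0.2,0,0,0,0,1, 0.148,-0.228,0,0,0,0,1, 0.148,-0.228,0,0,0,0,1, 0.148,-0.228,0,0,0,0,1]'
```

```text
clock: 1.3
tcp_pos: [0.4862, 0.0928, 0.3201]
eef_rot: [-0.0, -0.007, 1.0, 0.0]
force: [1.7, 0.9, -0.4]
gripper_width: 0.0019
finger_force: 0.0
clock: 2.1
tcp_pos: [0.6334, -0.1336, 0.3195]
eef_rot: [-0.001, -0.007, 1.0, 0.001]
force: [0.8, 0.5, -0.2]
gripper_width: 0.0004
finger_force: 0.0
```

```bash
python3 -m creep '[0.005,0,0,0,0,0,1, 0.005,0,0,0,0,0,1, 0.005,0,0,0,0,0,1]'
python3 - <<'E'
from h import *
s=manip.read_state();print(s['tcp_pos'],s['force'])
E
```

```text
clock: 2.4
tcp_pos: [0.6386, -0.132, 0.321]
eef_rot: [0.0, -0.008, 1.0, 0.0]
force: [-0.2, -0.0, -0.1]
gripper_width: 0.0003
finger_force: 0.0
[ 0.63856789 -0.13195944  0.32101897] [-0.18497603 -0.04379388 -0.14152253]
```

```bash
python3 -m creep '[0.003,-0.0105,0,0,0,0,1, 0.003,-0.0105,-0.03,0,0,0,1, 0.003,-0.0105,-0.07,0,0,0,1, 0.003,-0.0105,-0.11,0,0,0,1, 0.003,-0.0105,-0.146,0,0,0,1, 0.003,-0.0105,-0.146,0,0,0,1, 0.003,-0.0105,-0.146,0,0,0,1]'
```

```text
clock: 3.1
tcp_pos: [0.6415, -0.1441, 0.1746]
eef_rot: [-0.0, -0.007, 1.0, 0.0]
force: [0.2, -0.3, -0.4]
gripper_width: 0.0006
finger_force: 0.0
```

```bash
python3 -m creep '[-0.01,0,0,0,0,0,1, -0.018,0,0,0,0,0,1, -0.026,0,0,0,0,0,1, -0.034,0,0,0,0,0,1, -0.042,-0.001,0,0,0,0,1, -0.048,-0.001,0,0,0,0,1, -0.054,-0.001,0,0,0,0,1, -0.054,-0.001,0,0,0,0,1]'
python3 - <<'E'
from h import *
im={}
for n in('side','top'):
    im[n]=manip.get_image(n)
a=cv2.resize(im['top'][135:255,290:400],None,fx=3.6,fy=3.6,interpolation=cv2.INTER_CUBIC)
b=cv2.resize(im['side'][95:215,210:320],None,fx=3.6,fy=3.6,interpolation=cv2.INTER_CUBIC)
cv2.imwrite('pics/crop1.png',np.hstack([a,b]))
E
```

```text
clock: 3.9
tcp_pos: [0.5864, -0.1448, 0.1743]
eef_rot: [-0.001, -0.007, 1.0, 0.0]
force: [0.3, -0.3, -0.2]
gripper_width: 0.0004
finger_force: 0.4
```

View pics/crop1.png

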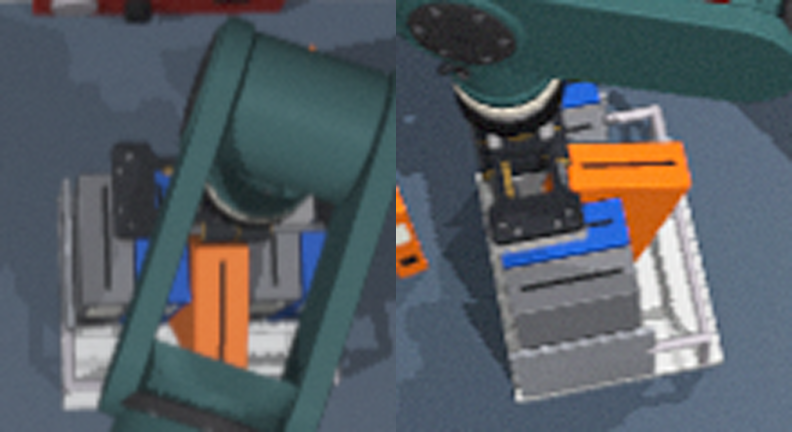

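The orange cassette is tipping forward (its top is at crop (220,300) and (625,160)) and the neighbours are still upright. I continue past the balance point.

```bash
python3 -m creep '[-0.005,0,0,0,0,0,1, -0.010,0,0,0,0,0,1, -0.015,0,0,0,0,0,1, -0.020,0,0,0,0,0,1, -0.025,0,0,0,0,0,1, -0.030,0,0,0,0,0,1, -0.035,0,0,0,0,0,1, -0.038,0,0,0,0,0,1, -0.038,0,0,0,0,0,1, -0.038,0,0,0,0,0,1, -0.038,0,0,0,0,0,1]'
```

```text
clock: 5.1
tcp_pos: [0.5497, -0.1448, 0.1745]
eef_rot: [0.0, -0.007, 1.0, 0.0]
force: [-0.4, -0.2, -0.0]
gripper_width: 0.0004
finger_force: 0.0
```

```bash
python3 -m creep '[0.015,0,0.01,0,0,0,1, 0.015,0,0.05,0,0,0,1, 0.015,0,0.10,0,0,0,1, 0,0,0.14,0,0,0,1, -0.04,0,0.16,0,0,0,1, -0.08,0,0.16,0,-8,0,1, -0.12,0,0.16,0,-16,0,0.5, -0.15,0,0.16,0,-24,0,0, -0.17,0,0.16,0,-32,0,0, -0.17,0,0.16,0,-40,0,0, -0.17,0,0.16,0,-40,0,0, -0.17,0,0.16,0,-40,0,0]'
python3 - <<'E'
from h import *
im={}
for n in('side','top'):
    im[n]=manip.get_image(n); cv2.imwrite(f'pics/{n}2.png',im[n])
a=cv2.resize(im['top'][155:275,290:400],None,fx=3.6,fy=3.6,interpolation=cv2.INTER_CUBIC)
b=cv2.resize(im['side'][95:215,210:320],None,fx=3.6,fy=3.6,interpolation=cv2.INTER_CUBIC)
cv2.imwrite('pics/crop2.png',np.hstack([a,b]))
E
```

```text
clock: 6.3
tcp_pos: [0.379, -0.1455, 0.3348]
eef_rot: [0.341, -0.006, 0.94, -0.003]
force: [0.8, -0.2, 0.0]
gripper_width: 0.0451
finger_force: 0.0
```

View pics/crop2.png

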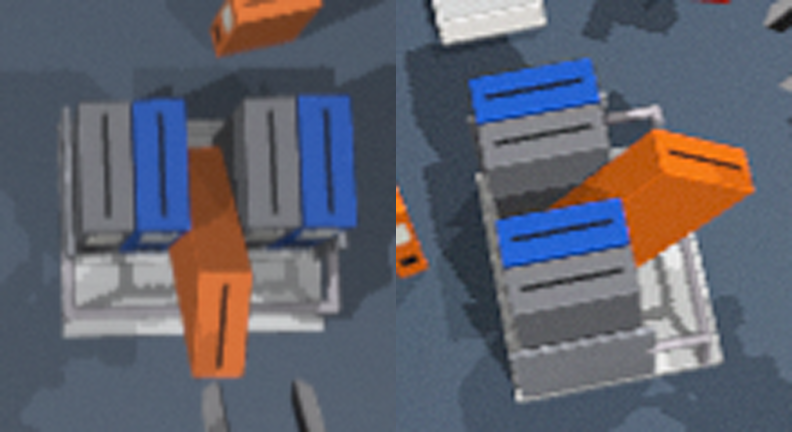

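Run:
```python
from h import *
im={n:cv2.imread(f'pics/{n}2.png') for n in('side','top')}
S=lambda c:(210+(c[0]-396)/3.6-.36,95+c[1]/3.6-.36); T=lambda c:(290+c[0]/3.6-.36,155+c[1]/3.6-.36)
P=[]
for n,s,t in(('BL',(664,168),(197,272)),('BR',(655,130),(250,270)),('FL',(754,190),(193,378)),('FR',(748,150),(243,377))):
    p,e=tri(S(s),T(t)); P.append(p); print(n,(p*1000).round(),round(e*1000,1))
P=np.array(P); c=P.mean(0); b=(P[0]+P[1]-P[2]-P[3])/2; l=(P[0]+P[2]-P[1]-P[3])/2
print('top',c.round(3),'b',b.round(3),np.linalg.norm(b),'tilt',np.degrees(np.arctan2(b[2],b[0])),'l',l.round(3), np.linalg.norm(l))
u=np.cross(b,l);u/=np.linalg.norm(u);print('u',u,'grasp',c-.05*u)
s=manip.read_state();print(s['tcp_pos'],s['eef_rot'],s['gripper_width'])
```

```text
BL [ 484. -124.  223.] 1.2
BR [ 485. -164.  210.] 1.6
FL [ 408. -129.  145.] 1.1
FR [ 407. -167.  143.] 2.6
top [ 0.446 -0.146  0.18 ] b [0.077 0.004 0.072] 0.10561795625751876 tilt 43.30636026688462 l [0.    0.039 0.007] 0.03984613824630992
u [-0.67639091 -0.12978119  0.72501874] grasp [ 0.47987422 -0.13957202  0.1438273 ]
[ 0.38045197 -0.14486424  0.33619322] [ 0.3418758  -0.00790179  0.93970803 -0.00270575] 0.052975658623220276
```

```bash
python3 -m creep '[0,0,0,0,0,0,0, 0.01,0,-0.03,0,0,0,0, 0.02,0,-0.07,0,0,0,0, 0.034,0,-0.117,0,0,0,0, 0.034,0,-0.117,0,0,0,0, 0.054,0,-0.141,0,0,0,0, 0.074,0,-0.165,0,0,0,0, 0.095,0,-0.19,0,0,0,0, 0.095,0,-0.19,0,0,0,0, 0.095,0,-0.19,0,0,0,0]'
```

```text
clock: 7.4
tcp_pos: [0.4763, -0.1449, 0.147]
eef_rot: [0.343, -0.008, 0.939, -0.002]
force: [0.8, 0.3, 0.7]
gripper_width: 0.0939
finger_force: 0.0
```

Next I close the gripper, then check it.

```bash
python3 -m creep '[0,0,0,0,0,0,0.4, 0,0,0,0,0,0,0.6, 0,0,0,0,0,0,1, 0,0,0,0,0,0,1, 0,0,0,0,0,0,1, 0,0,0,0,0,0,1, 0,0,0,0,0,0,1, 0,0,0,0,0,0,1]' 45
```

```text
clock: 8.2
tcp_pos: [0.4745, -0.1448, 0.1444]
eef_rot: [0.342, -0.007, 0.94, -0.002]
force: [0.6, 0.8, 0.4]
gripper_width: 0.0399
finger_force: 45.0
```

```bash
python3 -m creep '[-0.005,0,0.009,0,0,0,1, -0.012,0,0.018,0,0,0,1, -0.021,0,0.029,0,0,0,1, -0.031,0,0.040,0,0,0,1, -0.041,0,0.052,0,0,0,1, -0.050,0,0.063,0,0,0,1, -0.060,0,0.075,0,0,0,1, -0.070,0,0.087,0,0,0,1, -0.080,0,0.098,0,0,0,1, -0.088,0,0.108,0,0,0,1]'
```

```text
clock: 9.2
tcp_pos: [0.3852, -0.1445, 0.252]
eef_rot: [0.341, -0.007, 0.94, -0.002]
force: [0.2, -0.1, -3.0]
gripper_width: 0.0398
finger_force: 45.0
```

Run:
```python
from h import *
im={}
for n in('side','top'):
    im[n]=manip.get_image(n)
a=cv2.resize(im['top'][165:285,290:400],None,fx=3.6,fy=3.6,interpolation=cv2.INTER_CUBIC)
b=cv2.resize(im['side'][95:215,230:340],None,fx=3.6,fy=3.6,interpolation=cv2.INTER_CUBIC)
cv2.imwrite('pics/crop3.png',np.hstack([a,b]))
s=manip.read_state();print(s['tcp_pos'],s['gripper_width'],s['force'])
```

```text
[ 0.38581278 -0.14537167  0.2535646 ] 0.04023567265858081 [ 0.42704215 -0.33917088 -2.22501888]
```

View pics/crop3.png

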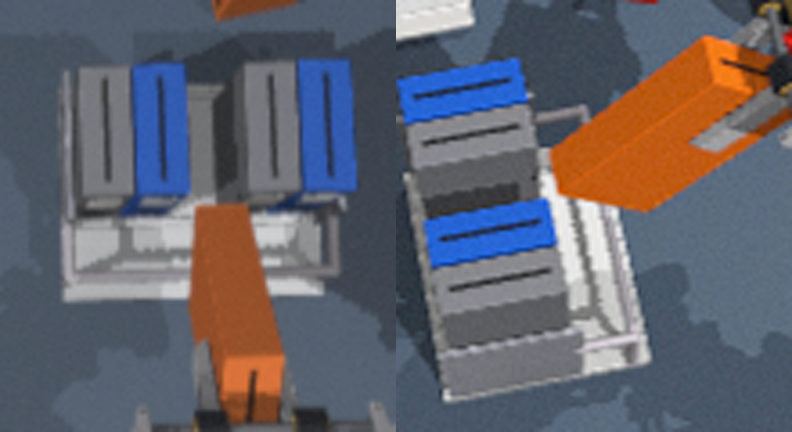

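The cassette is free and held, and the neighbours are upright. I turn it upright and carry it round in front of the rack.

```bash
python3 -m creep '[-0.01,0,0.01,0,8,0,1, -0.02,0,0.02,0,16,0,1, -0.02,0,0.03,0,24,0,1, -0.02,0,0.035,0,32,0,1, -0.02,0.02,0.035,0,40,0,1, -0.02,0.05,0.035,0,40,0,1, -0.02,0.08,0.035,0,40,0,1, -0.02,0.11,0.035,0,40,0,1, -0.02,0.14,0.035,0,40,0,1, -0.02,0.17,0.035,0,40,0,1, -0.02,0.2,0.035,0,40,0,1, -0.02,0.23,0.035,0,40,0,1]'
python3 -m creep '[0,0.03,0,0,0,0,1, 0,0.06,0,0,0,0,1, 0.01,0.09,0,0,0,0,1, 0.03,0.12,0,0,0,0,1, 0.06,0.144,0,0,0,0,1, 0.10,0.144,0,0,0,0,1, 0.13,0.144,0,0,0,0,1, 0.16,0.144,0,0,0,0,1, 0.19,0.144,0,0,0,0,1, 0.21,0.144,0,0,0,0,1, 0.22,0.144,0,0,0,0,1, 0.22,0.144,0,0,0,0,1]'
python3 -m creep '[0,0,0,0,0,0,1,0,0,0,0,0,0,1]'
python3 - <<'E'
from h import *
im={}
for n in('side','top'):
    im[n]=manip.get_image(n); cv2.imwrite(f'pics/{n}4.png',im[n])
a=cv2.resize(im['top'][140:260,170:280],None,fx=3.6,fy=3.6,interpolation=cv2.INTER_CUBIC)
b=cv2.resize(im['side'][190:340,210:350],None,fx=2.88,fy=2.88,interpolation=cv2.INTER_CUBIC)
cv2.imwrite('pics/crop4.png',np.hstack([a,b[:, :396]]))
s=manip.read_state();print(s['tcp_pos'],s['eef_rot'],s['gripper_width'],s['force'],s['wrist_torque'])
E
```

```text
clock: 10.5
tcp_pos: [0.3664, 0.0868, 0.2865]
eef_rot: [-0.0, -0.007, 1.0, 0.0]
force: [0.8, 0.4, -2.2]
gripper_width: 0.0399
finger_force: 45.0
clock: 11.7
tcp_pos: [0.5871, 0.2293, 0.2854]
eef_rot: [-0.001, -0.007, 1.0, -0.0]
force: [-0.3, 0.2, -3.2]
gripper_width: 0.0397
finger_force: 45.0
clock: 11.9
tcp_pos: [0.5857, 0.2295, 0.2879]
eef_rot: [-0.0, -0.008, 1.0, 0.0]
force: [0.1, -0.6, -2.5]
gripper_width: 0.0401
finger_force: 45.0
[0.58577711 0.22942833 0.28826741] [ 4.08436438e-04 -7.48475449e-03  9.99971880e-01  2.27214410e-04] 0.04022827984142404 [-0.10414416 -0.34546521 -3.24099666] [ 0.09110596 -0.0207418  -0.01768058]
```

View pics/crop4.png

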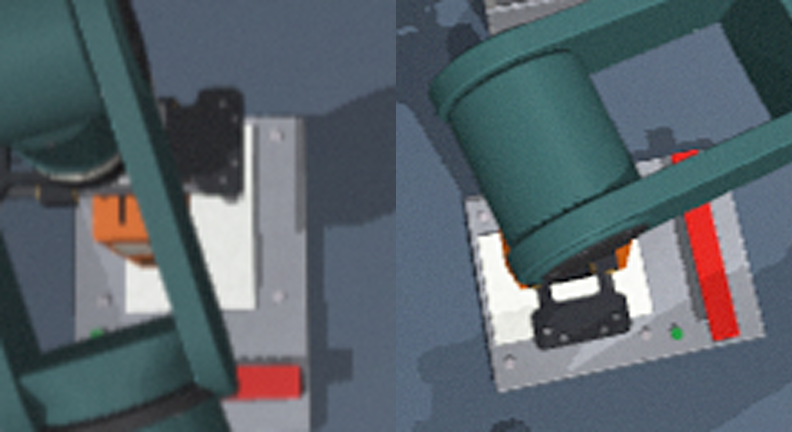

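Run:
```python
from h import *
for c in((107,243),(155,243)): print('top front edge',onz('top',(170+c[0]/3.6-.36,140+c[1]/3.6-.36),.332).round(3))
m=mask(cv2.imread('pics/side4.png'),'orange'); ys,xs=np.nonzero(m[190:340,210:350]); print(xs.min()+210,xs.max()+210)
for z in(.152,.332):
  for X in(.536,.636): print(z,X,proj('side',(X,.229,z)).round(1))
```

```text
top front edge [0.533 0.236 0.332]
top front edge [0.533 0.204 0.332]
247 291
0.152 0.536 [289.6 275.8]
0.152 0.636 [252.2 282.8]
0.332 0.536 [290.8 265.3]
0.332 0.636 [246.  273.7]
```

```bash
python3 -m creep '[0.013,-0.002,-0.01,0,0,0,1, 0.013,-0.002,-0.04,0,0,0,1, 0.013,-0.002,-0.07,0,0,0,1, 0.013,-0.002,-0.095,0,0,0,1, 0.013,-0.002,-0.108,0,0,0,1, 0.013,-0.002,-0.115,0,0,0,1, 0.013,-0.002,-0.118,0,0,0,1, 0.013,-0.002,-0.118,0,0,0,1, 0.013,-0.002,-0.118,0,0,0,1]'
```

```text
clock: 12.9
tcp_pos: [0.6004, 0.2274, 0.1713]
eef_rot: [0.001, -0.007, 1.0, 0.0]
force: [0.2, 0.3, -3.2]
gripper_width: 0.0399
finger_force: 45.0
```

```bash
python3 -m creep '[0,0,-0.002,0,0,0,1,0,0,-0.004,0,0,0,1,0,0,-0.004,0,0,0,1]'
```

```text
clock: 13.2
tcp_pos: [0.5994, 0.2272, 0.1654]
eef_rot: [-0.0, -0.007, 1.0, 0.0]
force: [0.3, 0.7, -2.9]
gripper_width: 0.0401
finger_force: 45.0
```

```bash
python3 -m creep '[0,0,-0.002,0,0,0,1,0,0,-0.003,0,0,0,1,0,0,-0.003,0,0,0,1]'
```

```text
clock: 13.5
tcp_pos: [0.5994, 0.2271, 0.1621]
eef_rot: [-0.0, -0.007, 1.0, -0.0]
force: [-0.1, 0.3, -3.5]
gripper_width: 0.0399
finger_force: 45.0
```

```bash
python3 -m creep '[0,0,-0.002,0,0,0,1,0,0,-0.002,0,0,0,1,0,0,-0.002,0,0,0,1]'
```

```text
clock: 13.8
tcp_pos: [0.5997, 0.2272, 0.1617]
eef_rot: [0.001, -0.007, 1.0, 0.0]
force: [-1.1, -0.4, 2.7]
gripper_width: 0.0401
finger_force: 45.0
```

```bash
python3 -m creep '[0,0,-0.001,0,0,0,1,0,0,-0.002,0,0,0,1,0,0,-0.002,0,0,0,1]'
```

```text
clock: 14.1
tcp_pos: [0.5997, 0.2272, 0.1617]
eef_rot: [0.001, -0.007, 1.0, 0.0]
force: [-2.5, -1.5, 9.7]
gripper_width: 0.0396
finger_force: 45.0
```

It has touched down. I ease off slightly, open, and rise straight up.

```bash
python3 -m creep '[0,0,0.002,0,0,0,1, 0,0,0.002,0,0,0,0.5, 0,0,0.002,0,0,0,0.4, 0,0,0.002,0,0,0,0.2, 0,0,0.002,0,0,0,0, 0,0,0.002,0,0,0,0, 0,0,0.002,0,0,0,0, 0,0,0.02,0,0,0,0, 0,0,0.06,0,0,0,0, 0,0,0.10,0,0,0,0, 0,0,0.14,0,0,0,0]' 10
python3 -m creep '[-0.03,0,0.02,0,0,0,0.5, -0.07,0,0.02,0,0,0,1, -0.11,0,0.02,0,0,0,1, -0.15,0,0.02,0,0,0,1, -0.18,0,0.02,0,0,0,1, -0.21,0,0.02,0,0,0,1, -0.21,0,0.02,0,0,0,1]'
python3 - <<'E'
from h import *
im={}
for n in('side','top'):
    im[n]=manip.get_image(n); cv2.imwrite(f'pics/{n}5.png',im[n])
a=im['top'][140:270,170:400]; b=im['side'][100:340,200:350]
cv2.imwrite('pics/crop5.png',np.hstack([cv2.resize(a,None,fx=2,fy=2),cv2.resize(b,(163,260))]))
for n in im:
  for c,z in(('orange',.206),('red',.052)):
    for k in blobs(im[n],c,100): r=rect(n,k,z); print(n,c,cv2.boundingRect(k),np.round(r[0]),np.round(r[1]),round(r[2],1))
print(manip.read_state()['tcp_pos'])
E
```

```text
clock: 15.2
tcp_pos: [0.5993, 0.2271, 0.2999]
eef_rot: [-0.0, -0.007, 1.0, 0.0]
force: [1.0, -0.3, 0.2]
gripper_width: 0.0939
finger_force: 0.0
clock: 15.9
tcp_pos: [0.387, 0.2273, 0.32]
eef_rot: [0.001, -0.008, 1.0, 0.001]
force: [0.4, 0.5, -1.0]
gripper_width: 0.0418
finger_force: 0.0
side orange (243, 266, 41, 28) [604. 234.] [97. 55.] 0.6
side orange (196, 134, 23, 38) [ 699. -138.] [ 26. 116.] 12.2
side red (306, 242, 23, 66) [454. 225.] [ 27. 190.] 0.9
side red (132, 148, 61, 79) [ 874. -125.] [167. 251.] 0.0
side red (336, 86, 20, 24) [ 236. -329.] [101.  24.] 44.4
side red (277, 69, 28, 27) [ 404. -422.] [97. 85.] 71.4
side red (525, 0, 35, 38) [-533. -511.] [162. 131.] 79.0
top orange (206, 171, 16, 37) [600. 224.] [99. 40.] 0.4
top orange (350, 148, 29, 22) [ 682. -182.] [43. 86.] 13.8
top red (399, 307, 28, 27) [ 229. -341.] [94. 21.] 44.1
top red (425, 246, 29, 33) [ 399. -428.] [72. 83.] 70.9
top red (200, 242, 54, 10) [452. 209.] [159.  27.] 89.4
top red (299, 83, 73, 55) [ 874. -126.] [225. 174.] 89.5
[0.38954381 0.22724587 0.31908353]
```

View pics/crop5.png

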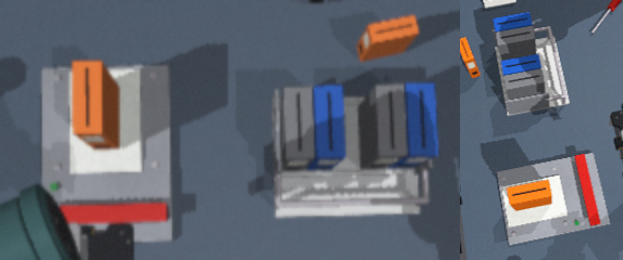

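The cassette stands at (600,224) mm against the plate centre (598,228), and the row is upright. Next is the bar at (454,225).

```bash
python3 -m creep '[0.03,-0.002,-0.02,0,0,0,1, 0.064,-0.002,-0.06,0,0,0,1, 0.064,-0.002,-0.10,0,0,0,1, 0.064,-0.002,-0.14,0,0,0,1, 0.064,-0.002,-0.18,0,0,0,1, 0.064,-0.002,-0.21,0,0,0,1, 0.064,-0.002,-0.23,0,0,0,1, 0.064,-0.002,-0.232,0,0,0,1, 0.064,-0.002,-0.232,0,0,0,1]'
```

```text
clock: 16.9
tcp_pos: [0.4541, 0.2249, 0.086]
eef_rot: [-0.001, -0.007, 1.0, -0.0]
force: [0.6, -0.2, 1.0]
gripper_width: 0.0003
finger_force: 0.0
```

```bash
python3 -m creep '[0,0,-0.004,0,0,0,1, 0,0,-0.008,0,0,0,1, 0,0,-0.012,0,0,0,1, 0,0,-0.016,0,0,0,1, 0,0,-0.018,0,0,0,1, 0,0,-0.018,0,0,0,1]'
```

```text
clock: 17.5
tcp_pos: [0.4545, 0.2255, 0.0695]
eef_rot: [0.001, -0.007, 1.0, 0.0]
force: [1.2, -0.9, 5.0]
gripper_width: 0.0003
finger_force: 2.6
```

```bash
python3 -m creep '[0,0,-0.002,0,0,0,1, 0,0,-0.003,0,0,0,1, 0,0,-0.003,0,0,0,1, 0,0,-0.003,0,0,0,1]'
```

```text
clock: 17.9
tcp_pos: [0.4546, 0.2255, 0.0672]
eef_rot: [0.001, -0.007, 1.0, 0.0]
force: [0.2, 0.4, 7.4]
gripper_width: 0.0003
finger_force: 3.8
```

```bash
python3 -m creep '[0,0,-0.001,0,0,0,1, 0,0,-0.001,0,0,0,1, 0,0,-0.001,0,0,0,1]'
```

```text
clock: 18.2
tcp_pos: [0.4546, 0.2255, 0.0671]
eef_rot: [0.002, -0.007, 1.0, 0.0]
force: [-1.2, -1.3, 11.4]
gripper_width: 0.0004
finger_force: 5.8
```

The bar is at its stop: it travelled about 10 mm and the force then climbed to 11 N. I release it and retreat.

```bash
python3 -m creep '[0,0,0.005,0,0,0,1, 0,0,0.015,0,0,0,1, 0,0,0.035,0,0,0,1, 0,0,0.08,0,0,0,1, 0,0,0.13,0,0,0,1, 0,0,0.18,0,0,0,1, -0.04,0,0.22,0,0,0,1, -0.08,0,0.24,0,0,0,1, -0.1,0,0.24,0,0,0,1, -0.1,0,0.24,0,0,0,1, -0.1,0,0.24,0,0,0,1]'
python3 - <<'E'
from h import *
im={n:manip.get_image(n) for n in('side','top')}
for n in im:
  for c,z in(('orange',.206),('red',.052)):
    for k in blobs(im[n],c,100):
      r=rect(n,k,z)
      if r[0][1]>100: print(n,c,np.round(r[0]),np.round(r[1]),round(r[2],1))
cv2.imwrite('pics/side6.png',im['side'])
E
```

```text
clock: 19.3
tcp_pos: [0.3532, 0.225, 0.3038]
eef_rot: [-0.0, -0.007, 1.0, -0.0]
force: [-0.3, 0.4, -0.7]
gripper_width: 0.0007
finger_force: 0.0
side orange [604. 234.] [97. 55.] 0.6
side red [454. 225.] [ 27. 190.] 0.9
top orange [600. 224.] [99. 40.] 0.4
top red [453. 224.] [ 25. 189.] 1.0
```

View pics/side6.png

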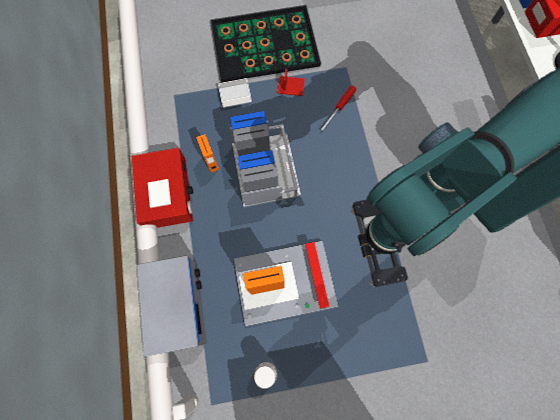

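The cassette stands on the plate at side (264,280), the bar is back up at (317,275), the other four cassettes are upright, and the robot touches nothing. I hand in the job.

```bash
python3 -c "from plant import manip; print(manip.job_done())"
```

```text
the job is handed in; nothing more can be done
None
```

I tipped the orange cassette onto the rail, pulled it free and stood it on the plate about 4 mm from the centre, then pressed the start bar down at its centre to its stop and released it; the job is handed in at about 19 s, with no verdict returned.

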